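# Seat the sharpening plate on its studs and close the keeper

### The job

Get the sharpening plate home in its holder: push it back against the fence and slide it gently along until you feel its holes drop over the four studs and it lies flat on the deck. Then fold the red keeper down flat over its edge. Push lightly and stop as soon as the plate meets the fence or catches on the studs, never forcing it, and leave the other things on the bench where they are.

Things in the scene. Friction and masses are not known exactly. Their poses are not given: they have to be found in the camera images.
- holder: sharpening holder, fixed: pale wooden block 120 x 300, its flat deck 30 above the bench. Origin at bench level; x across it, away from the robot; y along it, to the robot's left; z up. The block spans x -55 to +65, y -150 to +150
- fence (a point): on the holder's dark steel fence: middle of the fence's length, at deck height, on the face towards the robot (x +32 in the holder's frame). The fence runs straight along the holder's y, 17 high above the deck, in two pieces from 25 to 145 either side of this point
- stud_area (a point): on the deck at the holder's middle (30 above its origin). Four brass studs, 10 thick, 8 high, chamfered, stand around it at x -20 and +20, 100 apart along y, on an adjustable bed: the middle of the four may lie up to 9 either way along y from this point, which is not reported and must be felt for
- plate_mid (a point): centre of the loose plate, steel, 64 (x) x 200 (y) x 9 thick, 0.36 to 0.59 kg, four 12.5 through holes at x +-20, y +-50. Starts level on the stud tops (centre 42.5 above the bench), 10 to 14 short of the fence, 23 to 37 to the holder's +y, up to 0.05 rad askew. Against the fence, holes and studs are in line across the holder; slid along it, the plate drops 8 onto the deck (centre at 34.5)
- keeper (a joint): angle (rad) of the red keeper, a flap 36 long x 28 wide x 5 thick in the gap in the fence, hinged along the holder's y at holder x +50, z 43. 0: flat over the seated plate's edge, tip towards the robot, top face 45.5 above the bench; 1.45: its stop, near upright. Stays where left (about 1 N at the tip turns it); cannot lie flat while the plate is up on the studs
- keeper_tip (a point): middle of the free end of the red keeper, 36 from its hinge axis
- whetstone: grey sharpening stone, a loose block 50 x 150 x 25; bystander on the near side of the holder, towards its left end; origin at the middle of its underside
- tweezers: steel tweezers, 130 long, 8 high; bystander on the near side of the holder, right of its middle; origin at the middle of its underside
- cup: blue plastic cup, 76 across, 60 high; bystander beyond the fence, to the right; origin at the middle of its underside
- dish: small glass dish, 90 across, 40 high; bystander beyond the fence, to the left; origin at the middle of its underside
- file: flat file with a wooden grip, about 240 long, 12 high; bystander on the right of the table; origin at the middle of its underside
- jar: small amber jar, 44 across, 50 high; bystander on the left of the table; origin at the middle of its underside
Mind the look-alikes: they are no part of the job. What is shaped like the part that bears plate_mid but blue or turquoise is not meant.

How it is judged:
By the outcome, as a careful person would: the job done as asked, in the order asked, and still so for the second after the job is handed in, with the robot touching nothing.
It also fails if it takes over 58 s, if anything falls off the work surface, if the arm or the gripper's body presses on something with over 40 N, if the wrist force passes 120 N, or if a joint passes its speed limit or range.

### The arm

A 6-joint arm with a two-finger parallel gripper is mounted at the origin on the work surface. World frame = base frame: x ahead of the robot, y to its left, z up, the work surface at z = 0. Lengths are in m, angles in rad, forces in N, time in s.
With the tool pointing down it reaches from about 0.35 to 0.85 m from the base axis. Payload 8.1 kg.
Tool frame: the origin (TCP) lies on the mounting face of the last link; the fingertips stand 186 mm ahead of it and the grasp point (between the pads) lies 167 mm ahead of it; z points along the fingers, y is the line along which they close (so a half turn about z gives the same grasp; the last joint's range is limited). The gripper opens to 93 mm and grips with 3 to 60 N. Pads are 15 mm wide; open, the fingers measure 128 mm over their backs; the gripper's body (75 mm by 188 mm) begins 65 mm behind the grasp point.
Start: joints at [-1.354, 0.13, 1.488, -0, 1.523, -0.085], TCP at [0.178, -0.573, 0.405] pointing down, gripper open.
Joint ranges: [-2.96, 2.96], [-0.89, 2.26], [0.02, 2.5], [-1.34, 4.48], [0, 2.73], [-2.66, 2.66]. Speed limits (rad/s): [2.39, 2.39, 2.79, 3.14, 3.14, 3.14].

### API

Orientations are given as a rotation vector (axis times angle).
In Python, from plant import read_state, read_camera, camera_params, close_job gives the robot as it stands. The module is installed in compiled form; this text tells all that it offers.
- The arm moves only by the tool servo_tool, never from a script. Its argument "increments" is a list of rows, each an object with "slide": the shift along the tool's x, y, z in mm, a list of three; "dr": the turn, a rotation vector about the tool's x, y, z in rad, a list of three; "jaw": the closure, from 0 (fully open) to 1 (shut). In form: [{"slide": [x, y, z], "dr": [ax, ay, az], "jaw": jaw}, ...]. A call has 1 to 20 rows; each row is the pose to reach, as a shift and turn from the pose commanded when the call began, along the tool's axes at that moment; what a row does not reach only later rows make up. A row lasts 1/10 s, in which the tool goes at most 50 mm and 8.59 degrees, less where a joint would pass 70% of its speed; a pose out of reach is approached as far as the arm can. A call with a gripper value outside its range is refused whole. The fingers move at their own pace and stop on an object; "force" is the grip in N (left out, the last holds). Time passes only in rows, so rows that repeat a pose let the fingers close. It gives the time, the measured TCP pose, the force, the opening and the grip force at its end, in the units of the state.
- read_state(): the state, without advancing time (a new reading comes with each control period).
- read_camera(name): name is "scene" or "top"; returns (picture, depth): 384x512x3 uint8, red, green, blue; 384x512 float32, m along the optical axis (not along the pixel's ray), 0 where there is no reading.
- camera_params(name): a dict with "fx", "fy", "cx", "cy" (pixels), "rvec" (rotation vector, rad) and "tvec" (3), from world to camera coordinates, as OpenCV has them. Camera axes: x right, y down, z forward; pixel columns grow to the right and rows downward; lengths in m; the calibration is good to about 2 mm. A picture is of the moment at which its call begins. camera_params takes no time and is no camera call.
- close_job(): hands the job in; it is judged then, once.
The state is a dict: "t": time; "q": joint angles; "dq": joint speeds; "joint_torque": joint torques, N m; "tool_pos": TCP position; "orientation": TCP orientation; "force": force on the tool from outside, world axes, zero at the start; "wrist_torque": the same for the moment, N m; "opening": finger opening in m; "gripper_force": force on a finger pad.
Only numpy, scipy, OpenCV 4.12 (cv2) and the standard library are available. Lean on these libraries where they do the work, as an engineer would, in place of code of your own. Each camera call takes 0.05 s, during which the arm holds its last target. There are 200 camera calls.

## Working session

There is one attempt and no reset: what is moved stays moved. The work goes in short steps, Python scripts to look and compute and a tool call to move; the robot and the scene stay as the last step left them, time stands still between calls to the robot, and variables do not carry over. Pictures are saved under pics/ and viewed, at most 10 in all, crops included, and the job is handed in when it is done.

Besides the shell and the picture viewer there is one more tool, called after "Request:" by a JSON object that holds its "fn" and its "kwargs", one argument or row to a line. servo_tool: Moves the arm, as the interface text tells. Its arguments: {"type":"object","properties":{"increments":{"type":"array"},"force":{"type":"number"}},"required":["increments"]}

```bash
mkdir -p pics; cat > h.py <<'E'
import numpy as np,cv2
from plant import *
def cam(n):
    p=camera_params(n);R=cv2.Rodrigues(np.array(p['rvec'],float))[0];return p,R,np.array(p['tvec'],float).ravel()
def cloud(n,d):
    p,R,t=cam(n);v,u=np.mgrid[:384,:512]
    P=np.stack([(u-p['cx'])/p['fx']*d,(v-p['cy'])/p['fy']*d,d],-1)
    return (P-t)@R
def proj(n,X):
    p,R,t=cam(n);c=np.atleast_2d(X)@R.T+t
    return np.c_[c[:,0]/c[:,2]*p['fx']+p['cx'],c[:,1]/c[:,2]*p['fy']+p['cy']]
def look(n):
    im,d=read_camera(n);return im,d,cloud(n,d)
E
python3 - <<'E'
from h import *
for n in('top','scene'):
    im,d,W=look(n);np.savez(f'{n}0.npz',im=im,d=d,W=W)
    cv2.imwrite(f'pics/{n}0.png',cv2.resize(im[...,::-1],(768,576)))
    print(n,cam(n)[0])
print(read_state())
E
```

```text
top {'fx': 498.1436612244451, 'fy': 498.1436612244451, 'cx': 257.9279809428901, 'cy': 187.0293269141019, 'rvec': array([ 2.14822096, -2.10709576,  0.17045821]), 'tvec': array([0.02760249, 0.53520499, 1.39490413])}
scene {'fx': 409.4030937926197, 'fy': 409.4030937926197, 'cx': 252.80813538332774, 'cy': 193.17755455437313, 'rvec': array([ 1.71613703,  1.75003495, -0.74366447]), 'tvec': array([-0.03208572, -0.31374497,  1.55777662])}
{'t': 0.1, 'q': array([-1.35438960e+00,  1.31089593e-01,  1.48917691e+00,  2.18180160e-05,
        1.52299898e+00, -8.53952930e-02]), 'dq': array([ 0.00038649, -0.00154518, -0.00276004,  0.00178134, -0.00091383,
        0.0001665 ]), 'joint_torque': array([ 2.08817197e-03, -5.61342716e+01, -4.93094230e+01,  7.71248317e-02,
        2.91444798e-02, -3.32510501e-05]), 'tool_pos': array([ 0.17832819, -0.5726699 ,  0.40378614]), 'orientation': array([-3.10424026e+00, -4.72019573e-01,  1.37773431e-04]), 'force': array([0.37798346, 0.12807953, 0.32139853]), 'wrist_torque': array([-0.00110752, -0.01446227, -0.0022895 ]), 'gripper_force': 0.0, 'opening': 0.09319321375753775}
```

View pics/top0.png

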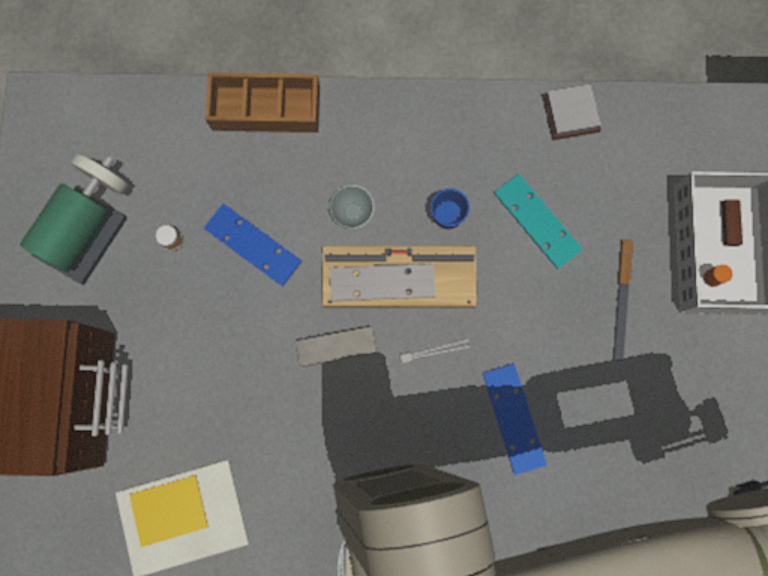

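View pics/scene0.png

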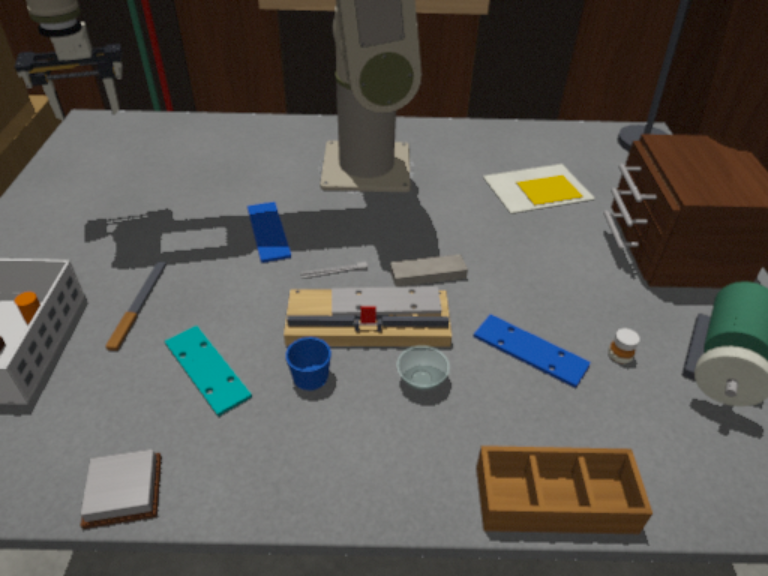

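The top view shows the holder at about (322–476, 247–307), the grey plate on it at (330–434, 265–299) and the keeper at (398, 252). Next I measure them.

```bash
cat >> h.py <<'E'
def rect(mask,W,lab,zr):
    m=mask&(W[...,2]>zr[0])&(W[...,2]<zr[1])
    n,l,s,c=cv2.connectedComponentsWithStats(m.astype(np.uint8))
    if n<2: print(lab,'none');return
    k=1+np.argmax(s[1:,4]);P=W[l==k]
    r=cv2.minAreaRect((P[:,:2]*1000).astype(np.float32))
    print(lab,'n',s[k,4],'c',np.round(r[0],1),'size',np.round(r[1],1),'ang',round(r[2],2),'z',np.round(np.median(P[:,2]),4))
    return P
def ortho(im,n,cx,cy,z,w=.36,h=.20,s=.0005):
    # up=+x, left=+y
    v,u=np.mgrid[:int(h/s),:int(w/s)]
    X=np.stack([cx+h/2-v*s,cy+w/2-u*s,np.full(v.shape,z)],-1).reshape(-1,3)
    q=proj(n,X).astype(np.float32).reshape(v.shape+(2,))
    return cv2.remap(im,q[...,0],q[...,1],cv2.INTER_CUBIC)
E
python3 - <<'E'
from h import *
f=np.load('top0.npz');im,d,W=f['im'],f['d'],f['W']
hsv=cv2.cvtColor(im,cv2.COLOR_RGB2HSV);H,S,V=[hsv[...,i].astype(int) for i in range(3)]
roi=np.zeros(S.shape,bool);roi[155:212,205:325]=1
print('bench z',np.median(W[215:225,280:330,2]))
rect(roi&(W[...,2]>.02),W,'block',(.02,.06))
P=rect(roi&(S<40)&(V>110),W,'plate',(.035,.06))
rect(roi&(S>60),W,'deck',(.02,.04))
rect(roi&(V<90)&(S<70),W,'dark',(.03,.06))
red=roi&(S>130)&((H<8)|(H>172));P=W[red];print('red',red.sum(),P.mean(0),P.min(0),P.max(0))
rect(roi&red,W,'keeper',(.03,.15))
b=W[180,270];cx,cy=b[0],b[1];print(b)
cv2.imwrite('pics/ortho0.png',ortho(im,'top',cx,cy,.047)[...,::-1])
E
```

```text
bench z 0.00042925746623721697
block n 4151 c [547.3  16.9] size [121.4 299.5] ang 0.9 z 0.0351
plate n 1409 c [533.1  48.8] size [ 67.8 199.1] ang 3.25 z 0.0472
deck n 2116 c [547.3  16.4] size [121.4 298.4] ang 0.9 z 0.0305
dark n 45 c [577.8 -68.4] size [116.1   9.2] ang 87.05 z 0.0474
red 18 [0.58788376 0.01711171 0.06757295] [0.58295756 0.00429052 0.05007711] [0.59342284 0.02993394 0.08524762]
keeper n 18 c [588.   17.2] size [10.4 25.6] ang 1.48 z 0.0749
[0.55925122 0.00315    0.02782913]
```

View pics/ortho0.png

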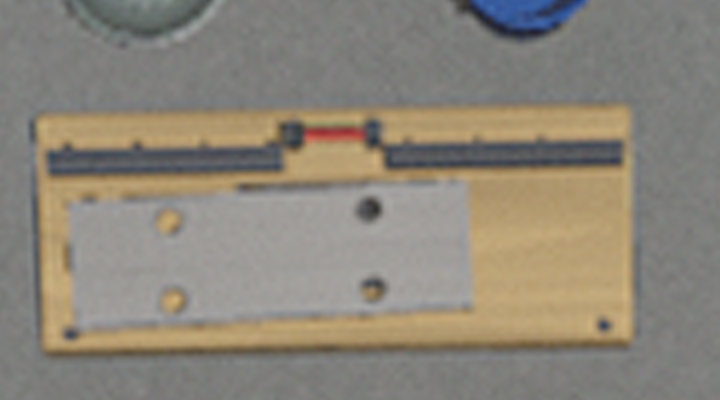

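The ortho view (0.5 mm/px) shows the fence face at rows 161–174, the plate corners at (68,202), (467,182), (472,310) and (75,330), and the upright keeper at (335,133). That puts the holder at about (0.5427, 0.0165) with a yaw of about 0.018. The plate is about 11 short of the fence and 31 to +y, which agrees with the ranges given.

```bash
cat >> h.py <<'E'
from scipy.spatial.transform import Rotation as Ro
O=np.array([.5427,.0165]);TH=.018
def h2w(hx,hy):
    c,s=np.cos(TH),np.sin(TH);return O+np.array([c*hx-s*hy,s*hx+c*hy])/1000
def w2h(p):
    c,s=np.cos(TH),np.sin(TH);d=(np.asarray(p)[...,:2]-O)*1000
    return np.stack([c*d[...,0]+s*d[...,1],-s*d[...,0]+c*d[...,1]],-1)
def goal(hx,hy,tipz,yaw=0):
    s=read_state();R=Ro.from_rotvec(s['orientation']);a=TH+yaw
    G=Ro.from_matrix(np.array([[np.cos(a),np.sin(a),0],[np.sin(a),-np.cos(a),0],[0,0,-1]]))
    p=np.r_[h2w(hx,hy),tipz/1000+.186]
    print('slide',np.round(R.inv().apply(p-s['tool_pos'])*1000,1),'dr',np.round((R.inv()*G).as_rotvec(),4))
def stat():
    s=read_state();R=Ro.from_rotvec(s['orientation']);tip=s['tool_pos']+R.apply([0,0,.186])
    print('t',round(s['t'],2),'tip h',np.round(w2h(tip),2),'z',round(tip[2]*1000,2),'F',np.round(s['force'],2))
E
python3 - <<'E'
from h import *
stat();goal(-70,31,110)
E
```

```text
t 0.1 tip h [-374.97 -582.21] z 217.79 F [0.38 0.13 0.32]
slide [ 464.5 -503.4  108.7] dr [-1.700e-03  1.000e-04  2.838e-01]
```

Request:
{"fn": "servo_tool", "kwargs": {
  "increments": [
    {"slide":[116,-126,0],"dr":[0,0,0.07],"jaw":0},
    {"slide":[232,-252,10],"dr":[0,0,0.14],"jaw":0},
    {"slide":[464.5,-503.4,60],"dr":[-0.0017,0,0.2838],"jaw":0},
    {"slide":[464.5,-503.4,60],"dr":[-0.0017,0,0.2838],"jaw":0},
    {"slide":[464.5,-503.4,60],"dr":[-0.0017,0,0.2838],"jaw":0},
    {"slide":[464.5,-503.4,60],"dr":[-0.0017,0,0.2838],"jaw":0},
    {"slide":[464.5,-503.4,60],"dr":[-0.0017,0,0.2838],"jaw":0},
    {"slide":[464.5,-503.4,60],"dr":[-0.0017,0,0.2838],"jaw":0},
    {"slide":[464.5,-503.4,60],"dr":[-0.0017,0,0.2838],"jaw":0},
    {"slide":[464.5,-503.4,60],"dr":[-0.0017,0,0.2838],"jaw":0},
    {"slide":[464.5,-503.4,60],"dr":[-0.0017,0,0.2838],"jaw":0},
    {"slide":[464.5,-503.4,80],"dr":[-0.0017,0,0.2838],"jaw":0},
    {"slide":[464.5,-503.4,108],"dr":[-0.0017,0,0.2838],"jaw":0},
    {"slide":[464.5,-503.4,108],"dr":[-0.0017,0,0.2838],"jaw":0},
    {"slide":[464.5,-503.4,108],"dr":[-0.0017,0,0.2838],"jaw":0},
    {"slide":[464.5,-503.4,108],"dr":[-0.0017,0,0.2838],"jaw":0}
  ]
}}

```text
t: 1.7
tool_pos: [0.4718, 0.0467, 0.2954]
orientation: [3.14, 0.033, -0.005]
force: [-0.6, -0.2, -0.4]
opening: 0.093
gripper_force: 0.0
```

```bash
python3 -c "
from h import *
stat();goal(-65,31,35)
im,d,W=look('scene');cv2.imwrite('pics/s1.png',cv2.resize(im[...,::-1],(768,576)))"
```

```text
t 1.7 tip h [-70.94  31.14] z 109.4 F [-0.63 -0.25 -0.35]
slide [ 5.6  0.4 74.4] dr [0.0019 0.003  0.0027]
```

View pics/s1.png

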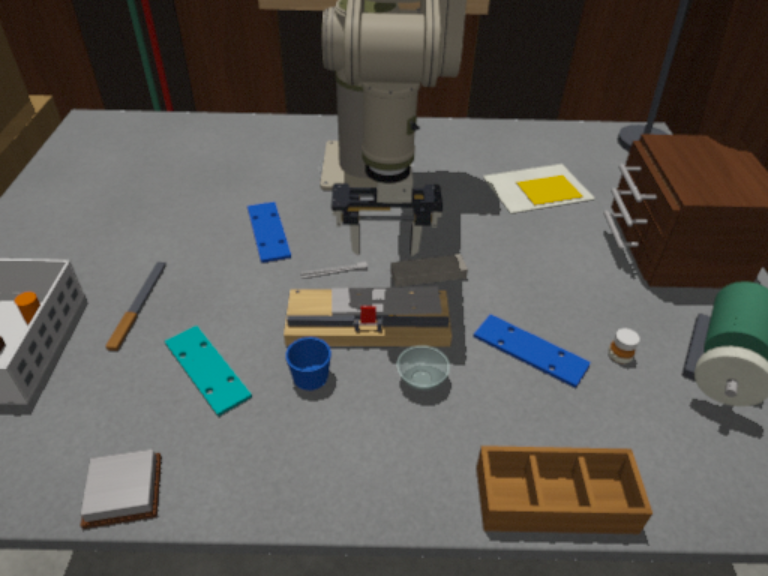

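The gripper hangs on the near side of the holder, at about (390, 240) in the scene view, and is clear of everything. I'll descend and approach the plate's near edge.

Request:
{"fn": "servo_tool", "kwargs": {
  "increments": [
    {"slide":[3,0,40],"dr":[0.002,0.003,0.003],"jaw":0},
    {"slide":[5,0.4,74],"dr":[0.002,0.003,0.003],"jaw":0},
    {"slide":[5,0.4,74],"dr":[0.002,0.003,0.003],"jaw":0},
    {"slide":[5,0.4,74],"dr":[0.002,0.003,0.003],"jaw":0},
    {"slide":[6,0.4,74],"dr":[0.002,0.003,0.003],"jaw":0}
  ]
}}

```text
t: 2.25
tool_pos: [0.4793, 0.0447, 0.2254]
orientation: [-3.141, -0.022, -0.011]
force: [0.0, 0.2, -0.7]
opening: 0.0927
gripper_force: 0.0
```

Request:
{"fn": "servo_tool", "kwargs": {
  "increments": [
    {"slide":[1.5,0,0],"dr":[0,0,0],"jaw":0},
    {"slide":[3,0,0],"dr":[0,0,0],"jaw":0},
    {"slide":[4.5,0,0],"dr":[0,0,0],"jaw":0},
    {"slide":[6,0,0],"dr":[0,0,0],"jaw":0},
    {"slide":[7.5,0,0],"dr":[0,0,0],"jaw":0},
    {"slide":[9,0,0],"dr":[0,0,0],"jaw":0},
    {"slide":[10.5,0,0],"dr":[0,0,0],"jaw":0},
    {"slide":[12,0,0],"dr":[0,0,0],"jaw":0}
  ]
}}

```text
t: 3.05
tool_pos: [0.4901, 0.0458, 0.2225]
orientation: [-3.141, -0.024, -0.003]
force: [-1.4, 1.0, 1.7]
opening: 0.093
gripper_force: 0.9
```

```bash
python3 -c "
from h import *
stat()"
```

```text
t 3.05 tip h [-51.65  30.31] z 36.52 F [-1.38  0.96  1.74]
```

Request:
{"fn": "servo_tool", "kwargs": {
  "increments": [
    {"slide":[1.0,0,0.5],"dr":[0,0,0],"jaw":0},
    {"slide":[2.0,0,0.5],"dr":[0,0,0],"jaw":0},
    {"slide":[3,0,0.5],"dr":[0,0,0],"jaw":0},
    {"slide":[4,0,0.5],"dr":[0,0,0],"jaw":0},
    {"slide":[5,0,0.5],"dr":[0,0,0],"jaw":0},
    {"slide":[6,0,0.5],"dr":[0,0,0],"jaw":0}
  ]
}}

```text
t: 3.65
tool_pos: [0.4962, 0.0456, 0.2221]
orientation: [-3.141, -0.023, -0.004]
force: [-3.1, 1.0, 0.3]
opening: 0.0933
gripper_force: 1.6
```

Request:
{"fn": "servo_tool", "kwargs": {
  "increments": [
    {"slide":[0.8,0,0],"dr":[0,0,0],"jaw":0},
    {"slide":[1.5,0,0],"dr":[0,0,0],"jaw":0},
    {"slide":[2,0,0],"dr":[0,0,0],"jaw":0}
  ]
}}

```text
t: 3.95
tool_pos: [0.4983, 0.0457, 0.2222]
orientation: [-3.141, -0.023, -0.005]
force: [-1.8, -0.8, -1.6]
opening: 0.0932
gripper_force: 0.7
```

```bash
python3 -c "
from h import *
stat()"
```

```text
t 3.95 tip h [-43.22  30.02] z 36.22 F [-1.81 -0.78 -1.58]
```

Request:
{"fn": "servo_tool", "kwargs": {
  "increments": [
    {"slide":[0.7,0,0],"dr":[0,0,0],"jaw":0},
    {"slide":[1.4,0,0],"dr":[0,0,0],"jaw":0},
    {"slide":[2,0,0],"dr":[0,0,0],"jaw":0}
  ]
}}

```text
t: 4.25
tool_pos: [0.5004, 0.0457, 0.2223]
orientation: [-3.141, -0.023, -0.005]
force: [-1.5, -0.3, -0.7]
opening: 0.0929
gripper_force: 0.8
```

Request:
{"fn": "servo_tool", "kwargs": {
  "increments": [
    {"slide":[0.5,0,0],"dr":[0,0,0],"jaw":0},
    {"slide":[1,0,0],"dr":[0,0,0],"jaw":0}
  ]
}}

```text
t: 4.45
tool_pos: [0.5013, 0.0457, 0.2223]
orientation: [-3.141, -0.024, -0.005]
force: [-2.4, -1.0, -0.5]
opening: 0.0931
gripper_force: 1.7
```

```bash
python3 -c "
from h import *
stat()
im,d,W=look('top');cv2.imwrite('pics/o2.png',ortho(im,'top',.5593,.003,.047)[...,::-1])"
```

```text
t 4.45 tip h [-40.34  30.02] z 36.3 F [-2.36 -1.   -0.47]
```

View pics/o2.png

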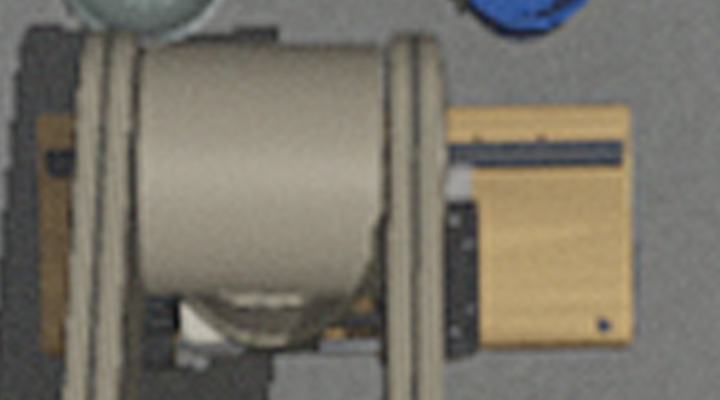

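The arm hides most of the plate, but its right far corner, at about (460,168), lies close to the fence. I'll go on in fine steps.

Request:
{"fn": "servo_tool", "kwargs": {
  "increments": [
    {"slide":[0.4,0,0],"dr":[0,0,0],"jaw":0},
    {"slide":[0.8,0,0],"dr":[0,0,0],"jaw":0}
  ]
}}

```text
t: 4.7
tool_pos: [0.5017, 0.0457, 0.2222]
orientation: [-3.141, -0.024, -0.003]
force: [-6.8, -1.2, 3.0]
opening: 0.0927
gripper_force: 3.6
```

Request:
{"fn": "servo_tool", "kwargs": {
  "increments": [
    {"slide":[0.4,0,0],"dr":[0,0,0],"jaw":0},
    {"slide":[0.8,0,0],"dr":[0,0,0],"jaw":0}
  ]
}}

```text
t: 4.9
tool_pos: [0.502, 0.0457, 0.222]
orientation: [-3.141, -0.025, -0.0]
force: [-9.8, -1.9, 5.6]
opening: 0.0931
gripper_force: 5.1
```

The plate is against the fence: the force rose from 2 to 10 N as it stalled. I'll back off, lift, turn 90° and go to the plate's +y end.

Request:
{"fn": "servo_tool", "kwargs": {
  "increments": [
    {"slide":[-12,0,0],"dr":[0,0,0],"jaw":0},
    {"slide":[-12,0,-45],"dr":[0,0,0],"jaw":0},
    {"slide":[-12,-30,-55],"dr":[0,0,-0.14],"jaw":0.8},
    {"slide":[0,-70,-55],"dr":[0,0,-0.28],"jaw":0.8},
    {"slide":[15,-110,-55],"dr":[0,0,-0.42],"jaw":0.8},
    {"slide":[36,-117,-55],"dr":[0,0,-0.56],"jaw":0.8},
    {"slide":[36,-117,-55],"dr":[0,0,-0.7],"jaw":0.8},
    {"slide":[36,-117,-55],"dr":[0,0,-0.84],"jaw":0.8},
    {"slide":[36,-117,-55],"dr":[0,0,-0.98],"jaw":0.8},
    {"slide":[36,-117,-55],"dr":[0,0,-1.12],"jaw":0.8},
    {"slide":[36,-117,-55],"dr":[0,0,-1.26],"jaw":0.8},
    {"slide":[36,-117,-55],"dr":[0,0,-1.4],"jaw":0.8},
    {"slide":[36,-117,-55],"dr":[0,0,-1.54],"jaw":0.8},
    {"slide":[36,-117,-55],"dr":[0,0,-1.5708],"jaw":0.8},
    {"slide":[36,-117,-55],"dr":[0,0,-1.5708],"jaw":0.8}
  ]
}}

```text
t: 6.4
tool_pos: [0.5374, 0.1634, 0.2779]
orientation: [2.202, 2.236, 0.006]
force: [0.7, 0.0, -0.4]
opening: 0.0184
gripper_force: 0.0
```

```bash
python3 -c "
from h import *
stat();goal(-4,147,35,np.pi/2)
im,d,W=look('top');cv2.imwrite('pics/o3.png',ortho(im,'top',.5593,.003,.047)[...,::-1])"
```

```text
t 6.4 tip h [ -1.79 147.13] z 91.95 F [ 0.67  0.01 -0.4 ]
slide [-0.  -1.6 56.9] dr [ 0.0049 -0.0007 -0.0027]
```

View pics/o3.png

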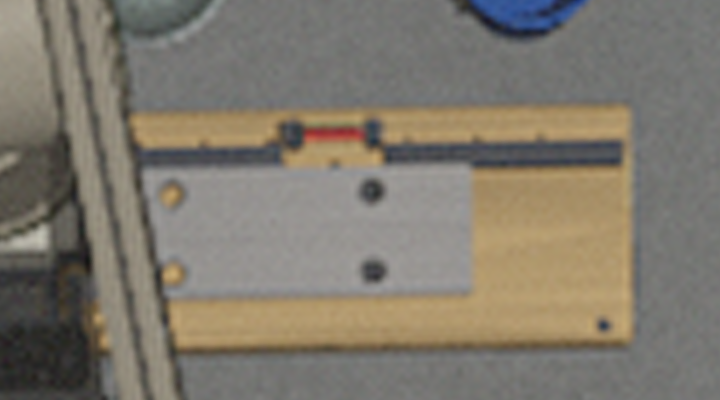

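The plate now lies flush on the fence: its far edge follows the fence at rows 163–166 and its right end is at column 471, so its centre is at y ≈ +31. I'll descend at the +y end.

Request:
{"fn": "servo_tool", "kwargs": {
  "increments": [
    {"slide":[0,-1.6,30],"dr":[0.005,0,-0.003],"jaw":0.8},
    {"slide":[0,-1.6,56],"dr":[0.005,0,-0.003],"jaw":0.8},
    {"slide":[0,-1.6,56],"dr":[0.005,0,-0.003],"jaw":0.8},
    {"slide":[0,-1.6,56],"dr":[0.005,0,-0.003],"jaw":0.8}
  ]
}}

```text
t: 6.85
tool_pos: [0.5355, 0.1633, 0.2217]
orientation: [-2.201, -2.239, 0.003]
force: [0.5, 0.1, 0.4]
opening: 0.0189
gripper_force: 0.0
```

Request:
{"fn": "servo_tool", "kwargs": {
  "increments": [
    {"slide":[-1.5,0,0],"dr":[0,0,0],"jaw":0.8},
    {"slide":[-3,0,0],"dr":[0,0,0],"jaw":0.8},
    {"slide":[-4.5,0,0],"dr":[0,0,0],"jaw":0.8},
    {"slide":[-6,0,0],"dr":[0,0,0],"jaw":0.8},
    {"slide":[-7.5,0,0],"dr":[0,0,0],"jaw":0.8},
    {"slide":[-9,0,0],"dr":[0,0,0],"jaw":0.8},
    {"slide":[-10,0,0],"dr":[0,0,0],"jaw":0.8}
  ]
}}

```text
t: 7.55
tool_pos: [0.5358, 0.1533, 0.2217]
orientation: [-2.2, -2.24, 0.001]
force: [0.2, 3.3, 0.9]
opening: 0.0182
gripper_force: 1.7
```

```bash
python3 -c "
from h import *
stat()"
```

```text
t 7.55 tip h [ -4.7  137.07] z 35.7 F [0.25 3.28 0.92]
```

Request:
{"fn": "servo_tool", "kwargs": {
  "increments": [
    {"slide":[-1,0.2,0],"dr":[0,0,0],"jaw":0.8},
    {"slide":[-2,0.3,0],"dr":[0,0,0],"jaw":0.8},
    {"slide":[-3,0.4,0],"dr":[0,0,0],"jaw":0.8},
    {"slide":[-4,0.5,0],"dr":[0,0,0],"jaw":0.8},
    {"slide":[-5,0.6,0],"dr":[0,0,0],"jaw":0.8},
    {"slide":[-6,0.7,0],"dr":[0,0,0],"jaw":0.8},
    {"slide":[-7,0.8,0],"dr":[0,0,0],"jaw":0.8},
    {"slide":[-8,0.9,0],"dr":[0,0,0],"jaw":0.8},
    {"slide":[-9,1.0,0],"dr":[0,0,0],"jaw":0.8},
    {"slide":[-10,1.0,0],"dr":[0,0,0],"jaw":0.8},
    {"slide":[-11,1.0,0],"dr":[0,0,0],"jaw":0.8},
    {"slide":[-12,1.0,0],"dr":[0,0,0],"jaw":0.8},
    {"slide":[-13,1.0,0],"dr":[0,0,0],"jaw":0.8},
    {"slide":[-14,1.0,0],"dr":[0,0,0],"jaw":0.8},
    {"slide":[-15,1.0,0],"dr":[0,0,0],"jaw":0.8}
  ]
}}

```text
t: 9.05
tool_pos: [0.5369, 0.1384, 0.2215]
orientation: [-2.2, -2.24, 0.001]
force: [-1.4, 4.7, 2.7]
opening: 0.0188
gripper_force: 2.6
```

```bash
cat >> h.py <<'E'
def plate(tag=None,z=.047):
    im,d,W=look('top');stat()
    h=w2h(W);hs=cv2.cvtColor(im,cv2.COLOR_RGB2HSV)
    m=(np.abs(h[...,0])<28)&(h[...,1]>-120)&(h[...,1]<100)&(hs[...,1]<45)&(hs[...,2]>100)&(W[...,2]<.055)&(W[...,2]>.03)
    for a,b in((-95,-60),(-60,-20),(-20,20),(20,60),(60,100)):
        k=m&(h[...,1]>a)&(h[...,1]<b)
        if k.sum()>15:print((a,b),k.sum(),'z',round(np.median(W[...,2][k])*1000,1))
    e=h[m];print('right end y',np.percentile(e[:,1],1) if len(e) else None)
    s=(W[...,2]>.044)&0
    if tag: cv2.imwrite(f'pics/{tag}.png',ortho(im,'top',.5593,.003,z)[...,::-1])
E
python3 -c "
from h import *
plate('o4')"
```

```text
t 9.1 tip h [ -3.99 121.91] z 35.48 F [-1.93  4.38  2.36]
(-95, -60) 172 z 49.6
(-60, -20) 240 z 48.7
(-20, 20) 260 z 47.8
(20, 60) 254 z 47.6
right end y -88.03060432140043
```

View pics/o4.png

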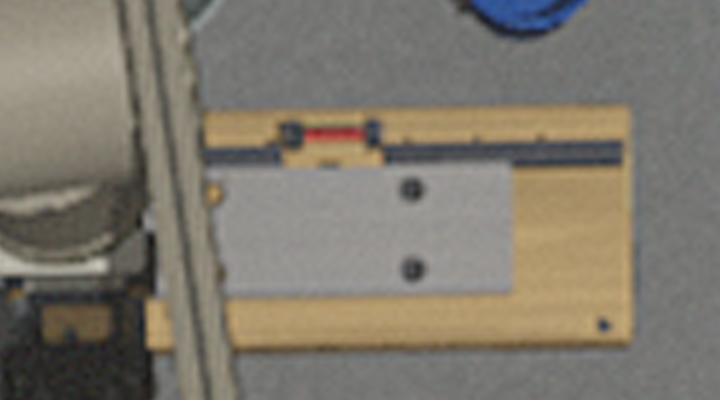

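The plate's right end is at column 512, so its centre is at about +11, it is still on the fence, and it is near the range where it can drop. I'll check whether the tilt in the depth readings is real by comparing with the first picture.

```bash
cat >> h.py <<'E'
def prof(W,im):
    h=w2h(W);hs=cv2.cvtColor(im,cv2.COLOR_RGB2HSV)
    g=(hs[...,1]<45)&(hs[...,2]>100)&(W[...,2]<.06)&(W[...,2]>.03)&(np.abs(h[...,0]+4)<22)
    for a in range(-120,120,20):
        k=g&(h[...,1]>a)&(h[...,1]<a+20);w=(hs[...,1]>60)&(h[...,1]>a)&(h[...,1]<a+20)&(W[...,2]>.02)&(W[...,2]<.042)
        print(a,'plate',k.sum(),np.round(np.median(W[...,2][k])*1000,1) if k.sum()>8 else '-','wood',np.round(np.median(W[...,2][w])*1000,1) if w.sum()>8 else '-')
E
python3 -c "
from h import *
f=np.load('top0.npz');prof(f['W'],f['im'])
im,d,W=look('top');prof(W,im)"
```

```text
-120 plate 0 - wood 31.0
-100 plate 0 - wood 30.5
-80 plate 34 47.1 wood 30.9
-60 plate 104 47.4 wood 30.6
-40 plate 104 47.7 wood 31.0
-20 plate 92 47.7 wood 31.1
0 plate 105 46.8 wood 29.9
20 plate 108 47.8 wood 29.8
40 plate 105 47.4 wood 30.0
60 plate 97 46.7 wood 30.2
80 plate 92 46.9 wood 30.4
100 plate 100 47.2 wood 31.0
-120 plate 0 - wood 30.6
-100 plate 45 49.8 wood 30.4
-80 plate 106 49.3 wood 30.5
-60 plate 98 48.5 wood 30.5
-40 plate 93 48.1 wood 30.3
-20 plate 108 48.1 wood 30.4
0 plate 102 48.1 wood 30.1
20 plate 105 47.5 wood 31.1
40 plate 95 47.1 wood 30.9
60 plate 1 - wood 30.1
80 plate 11 46.2 wood 29.3
100 plate 0 - wood 28.9
```

The tilt is real: the right end is up about 2.5 mm because the finger friction presses the left end down. I'll back off a little, let the plate settle and check.

Request:
{"fn": "servo_tool", "kwargs": {
  "increments": [
    {"slide":[1,0,0],"dr":[0,0,0],"jaw":0.8},
    {"slide":[3,-1,0],"dr":[0,0,0],"jaw":0.8},
    {"slide":[3,-1,0],"dr":[0,0,0],"jaw":0.8}
  ]
}}

```text
t: 9.45
tool_pos: [0.5357, 0.1411, 0.2212]
orientation: [-2.2, -2.24, 0.003]
force: [-0.3, -0.6, -0.5]
opening: 0.0185
gripper_force: 0.0
```

```bash
python3 -c "
from h import *
stat();im,d,W=look('top');prof(W,im)
s=read_state();print(Ro.from_rotvec(s['orientation']).as_matrix().round(4))"
```

```text
t 9.45 tip h [ -5.12 124.66] z 35.16 F [-0.32 -0.58 -0.5 ]
-120 plate 0 - wood 30.7
-100 plate 46 47.3 wood 30.7
-80 plate 102 47.6 wood 30.1
-60 plate 97 46.9 wood 29.7
-40 plate 95 47.2 wood 30.5
-20 plate 107 47.2 wood 30.0
0 plate 105 47.0 wood 31.0
20 plate 104 47.7 wood 30.7
40 plate 94 47.3 wood 30.1
60 plate 9 46.7 wood 30.0
80 plate 5 - wood 30.6
100 plate 0 - wood -
[[-1.800e-02  9.998e-01 -2.100e-03]
 [ 9.998e-01  1.800e-02 -3.000e-04]
 [-2.000e-04 -2.100e-03 -1.000e+00]]
```

The plate is level again. I'll feel along in small steps, checking height and force each time.

```bash
cat >> h.py <<'E'
def chk():
    im,d,W=look('top');stat();h=w2h(W);hs=cv2.cvtColor(im,cv2.COLOR_RGB2HSV)
    g=(hs[...,1]<45)&(hs[...,2]>100)&(W[...,2]<.06)&(W[...,2]>.034)&(np.abs(h[...,0]+4)<22)&(h[...,1]<40)
    P=h[g];z=W[...,2][g]*1000;a=np.polyfit(P[:,1],z,1);r=np.percentile(P[:,1],.5)
    print('plate z at y=0',a[1].round(2),'slope/100',(a[0]*100).round(2),'right end',r.round(1),'centre~',(r+100).round(1))
E
python3 -c "
from h import *
chk()"
```

```text
t 9.55 tip h [ -5.01 124.71] z 35.24 F [-0.   -0.44 -0.32]
plate z at y=0 47.3 slope/100 -0.53 right end -88.8 centre~ 11.2
```

Request:
{"fn": "servo_tool", "kwargs": {
  "increments": [
    {"slide":[-1,0.2,0],"dr":[0,0,0],"jaw":0.8},
    {"slide":[-2,0.4,0],"dr":[0,0,0],"jaw":0.8},
    {"slide":[-3,0.7,0],"dr":[0,0,0],"jaw":0.8},
    {"slide":[-4,0.8,-0.2],"dr":[0,0,0],"jaw":0.8}
  ]
}}

```text
t: 9.95
tool_pos: [0.5367, 0.1374, 0.2216]
orientation: [-2.2, -2.24, 0.001]
force: [1.3, 2.1, -2.3]
opening: 0.0184
gripper_force: 1.0
```

```bash
python3 -c "
from h import *
chk()"
```

```text
t 10.0 tip h [ -4.19 120.98] z 35.54 F [-0.07  2.74 -1.59]
plate z at y=0 47.44 slope/100 -0.1 right end -89.2 centre~ 10.8
```

Request:
{"fn": "servo_tool", "kwargs": {
  "increments": [
    {"slide":[-0.7,0.05,0],"dr":[0,0,0],"jaw":0.8},
    {"slide":[-1.4,0.1,0],"dr":[0,0,0],"jaw":0.8},
    {"slide":[-2,0.1,0],"dr":[0,0,0],"jaw":0.8}
  ]
}}

```text
t: 10.3
tool_pos: [0.5368, 0.1354, 0.2215]
orientation: [-2.2, -2.24, 0.002]
force: [-1.1, 3.6, -0.6]
opening: 0.0186
gripper_force: 1.4
```

```bash
python3 -c "
from h import *
chk()"
```

```text
t 10.35 tip h [ -4.19 118.95] z 35.53 F [-1.69  2.93 -0.66]
plate z at y=0 47.22 slope/100 -0.46 right end -91.8 centre~ 8.2
```

Request:
{"fn": "servo_tool", "kwargs": {
  "increments": [
    {"slide":[-0.7,0.05,0],"dr":[0,0,0],"jaw":0.8},
    {"slide":[-1.4,0.1,0],"dr":[0,0,0],"jaw":0.8},
    {"slide":[-1.8,0.1,0],"dr":[0,0,0],"jaw":0.8}
  ]
}}

```text
t: 10.65
tool_pos: [0.5369, 0.1336, 0.2215]
orientation: [-2.2, -2.24, 0.002]
force: [-1.6, 3.1, -0.5]
opening: 0.0189
gripper_force: 1.9
```

```bash
python3 -c "
from h import *
chk()"
```

```text
t 10.7 tip h [ -4.16 117.2 ] z 35.53 F [-2.63  3.8   0.42]
plate z at y=0 47.33 slope/100 -0.3 right end -91.6 centre~ 8.4
```

Request:
{"fn": "servo_tool", "kwargs": {
  "increments": [
    {"slide":[-0.7,0.05,0],"dr":[0,0,0],"jaw":0.8},
    {"slide":[-1.4,0.1,0],"dr":[0,0,0],"jaw":0.8},
    {"slide":[-2,0.1,-0.1],"dr":[0,0,0],"jaw":0.8}
  ]
}}

```text
t: 11.0
tool_pos: [0.537, 0.1316, 0.2216]
orientation: [-2.2, -2.24, 0.002]
force: [-1.3, 3.1, -1.3]
opening: 0.0184
gripper_force: 1.7
```

```bash
python3 -c "
from h import *
chk()"
```

```text
t 11.05 tip h [ -4.06 115.08] z 35.59 F [-2.6   2.81 -1.04]
plate z at y=0 47.09 slope/100 -0.51 right end -94.6 centre~ 5.4
```

Request:
{"fn": "servo_tool", "kwargs": {
  "increments": [
    {"slide":[-0.7,0.05,0],"dr":[0,0,0],"jaw":0.8},
    {"slide":[-1.4,0.1,0],"dr":[0,0,0],"jaw":0.8},
    {"slide":[-1.8,0,0],"dr":[0,0,0],"jaw":0.8}
  ]
}}

```text
t: 11.35
tool_pos: [0.5371, 0.1297, 0.2216]
orientation: [-2.2, -2.24, 0.002]
force: [-2.4, 3.7, -1.2]
opening: 0.0183
gripper_force: 1.8
```

```bash
python3 -c "
from h import *
chk()"
```

```text
t 11.4 tip h [ -3.99 113.27] z 35.61 F [-2.38  4.46 -0.99]
plate z at y=0 47.35 slope/100 -0.17 right end -98.1 centre~ 1.9
```

Request:
{"fn": "servo_tool", "kwargs": {
  "increments": [
    {"slide":[-0.7,0,0],"dr":[0,0,0],"jaw":0.8},
    {"slide":[-1.4,0,0],"dr":[0,0,0],"jaw":0.8},
    {"slide":[-1.8,0,0],"dr":[0,0,0],"jaw":0.8}
  ]
}}

```text
t: 11.7
tool_pos: [0.5374, 0.1277, 0.2218]
orientation: [-2.201, -2.24, 0.001]
force: [-2.1, 2.4, -2.4]
opening: 0.0185
gripper_force: 1.4
```

```bash
python3 -c "
from h import *
chk()"
```

```text
t 11.75 tip h [ -3.55 111.33] z 35.81 F [-1.98  2.66 -1.38]
plate z at y=0 47.56 slope/100 0.29 right end -97.4 centre~ 2.6
```

Request:
{"fn": "servo_tool", "kwargs": {
  "increments": [
    {"slide":[-0.7,0,0],"dr":[0,0,0],"jaw":0.8},
    {"slide":[-1.4,0,0],"dr":[0,0,0],"jaw":0.8},
    {"slide":[-1.8,0,0],"dr":[0,0,0],"jaw":0.8}
  ]
}}

```text
t: 12.05
tool_pos: [0.5374, 0.126, 0.2219]
orientation: [-2.201, -2.241, 0.001]
force: [-0.9, 2.7, -1.8]
opening: 0.0186
gripper_force: 1.1
```

```bash
python3 -c "
from h import *
chk()"
```

```text
t 12.1 tip h [ -3.55 109.55] z 35.87 F [ 0.2   1.76 -0.24]
plate z at y=0 47.51 slope/100 -0.27 right end -100.6 centre~ -0.6
```

Request:
{"fn": "servo_tool", "kwargs": {
  "increments": [
    {"slide":[-0.7,0.1,0],"dr":[0,0,0],"jaw":0.8},
    {"slide":[-1.4,0.2,0],"dr":[0,0,0],"jaw":0.8},
    {"slide":[-1.8,0.2,0],"dr":[0,0,0],"jaw":0.8}
  ]
}}

```text
t: 12.4
tool_pos: [0.5375, 0.1243, 0.2219]
orientation: [-2.2, -2.24, 0.001]
force: [-1.1, 3.9, 0.3]
opening: 0.0185
gripper_force: 1.6
```

```bash
python3 -c "
from h import *
chk()"
```

```text
t 12.45 tip h [ -3.52 107.97] z 35.84 F [-1.56  2.52 -0.96]
plate z at y=0 47.36 slope/100 -0.35 right end -101.7 centre~ -1.7
```

Request:
{"fn": "servo_tool", "kwargs": {
  "increments": [
    {"slide":[-0.7,0.05,0],"dr":[0,0,0],"jaw":0.8},
    {"slide":[-1.4,0.1,0],"dr":[0,0,0],"jaw":0.8},
    {"slide":[-1.8,0.1,0],"dr":[0,0,0],"jaw":0.8}
  ]
}}

```text
t: 12.75
tool_pos: [0.5376, 0.1225, 0.2217]
orientation: [-2.2, -2.24, 0.002]
force: [-1.4, 2.7, -1.1]
opening: 0.0182
gripper_force: 1.7
```

```bash
python3 -c "
from h import *
chk()"
```

```text
t 12.8 tip h [ -3.54 106.05] z 35.73 F [-1.11  3.76 -0.39]
plate z at y=0 47.36 slope/100 -0.16 right end -103.2 centre~ -3.2
```

Request:
{"fn": "servo_tool", "kwargs": {
  "increments": [
    {"slide":[-0.7,0.05,0],"dr":[0,0,0],"jaw":0.8},
    {"slide":[-1.4,0.1,0],"dr":[0,0,0],"jaw":0.8},
    {"slide":[-1.8,0.1,0],"dr":[0,0,0],"jaw":0.8}
  ]
}}

```text
t: 13.1
tool_pos: [0.5381, 0.1203, 0.222]
orientation: [-2.201, -2.241, 0.001]
force: [0.2, 0.1, 0.1]
opening: 0.0183
gripper_force: 0.0
```

```bash
python3 -c "
from h import *
chk()
f=look('top')[0];cv2.imwrite('pics/o5.png',ortho(f,'top',.5593,.003,.047)[...,::-1])"
```

```text
t 13.15 tip h [ -2.91 103.82] z 36.02 F [ 0.22  0.22 -0.93]
plate z at y=0 39.66 slope/100 -0.31 right end -106.6 centre~ -6.6
```

View pics/o5.png

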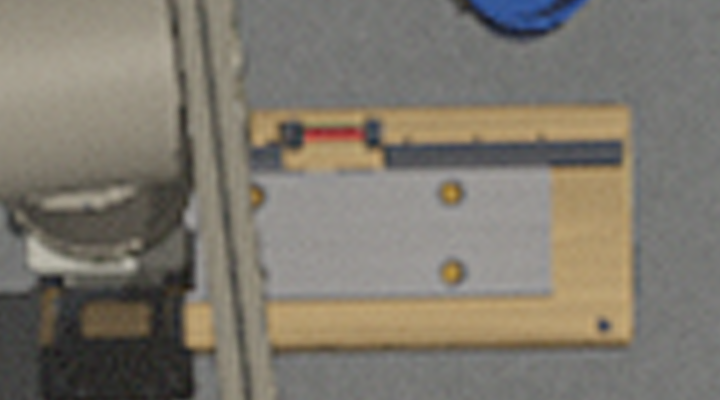

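The plate has dropped: its top is at about 39.7, level, with brass studs showing in the holes at (452,192) and (452,271), and the push force has gone. I'll retract and turn for the keeper.

Request:
{"fn": "servo_tool", "kwargs": {
  "increments": [
    {"slide":[10,-1,0],"dr":[0,0,0],"jaw":0.8},
    {"slide":[14,-1,-35],"dr":[0,0,0],"jaw":0.8},
    {"slide":[14,0,-80],"dr":[0,0,0.1],"jaw":1},
    {"slide":[0,20,-85],"dr":[0,0,0.24],"jaw":1},
    {"slide":[-25,45,-85],"dr":[0,0,0.38],"jaw":1},
    {"slide":[-50,74,-85],"dr":[0,0,0.52],"jaw":1},
    {"slide":[-104,74,-85],"dr":[0,0,0.66],"jaw":1},
    {"slide":[-104,74,-85],"dr":[0,0,0.8],"jaw":1},
    {"slide":[-104,74,-85],"dr":[0,0,0.94],"jaw":1},
    {"slide":[-104,74,-85],"dr":[0,0,1.08],"jaw":1},
    {"slide":[-104,74,-85],"dr":[0,0,1.22],"jaw":1},
    {"slide":[-104,74,-85],"dr":[0,0,1.36],"jaw":1},
    {"slide":[-104,74,-85],"dr":[0,0,1.5],"jaw":1},
    {"slide":[-104,74,-85],"dr":[0,0,1.5708],"jaw":1},
    {"slide":[-104,74,-85],"dr":[0,0,1.5708],"jaw":1}
  ]
}}

```text
t: 14.7
tool_pos: [0.6138, 0.0187, 0.3066]
orientation: [-3.141, -0.027, 0.003]
force: [0.3, 0.4, 0.5]
opening: 0.001
gripper_force: 0.0
```

```bash
python3 -c "
from h import *
stat();goal(70,0,66);print(read_state()['opening'])"
```

```text
t 14.7 tip h [70.83  0.96] z 120.55 F [0.32 0.37 0.49]
slide [-1.1  0.9 54.6] dr [-0.0004  0.0018 -0.0008]
0.000970929386898551
```

Request:
{"fn": "servo_tool", "kwargs": {
  "increments": [
    {"slide":[-0.8,-1,30],"dr":[0,0,0],"jaw":1},
    {"slide":[-0.8,-1,54],"dr":[0,0,0],"jaw":1},
    {"slide":[-0.8,-1,54],"dr":[0,0,0],"jaw":1}
  ]
}}

```text
t: 15.0
tool_pos: [0.611, 0.0196, 0.2484]
orientation: [-3.141, -0.032, 0.014]
force: [-1.5, -0.4, 0.1]
opening: 0.0004
gripper_force: 0.0
```

Request:
{"fn": "servo_tool", "kwargs": {
  "increments": [
    {"slide":[-4,0,0],"dr":[0,0,0],"jaw":1},
    {"slide":[-8,0,0],"dr":[0,0,0],"jaw":1},
    {"slide":[-11,0,0],"dr":[0,0,0],"jaw":1},
    {"slide":[-14,0,0],"dr":[0,0,0],"jaw":1},
    {"slide":[-17,0,0],"dr":[0,0,0],"jaw":1},
    {"slide":[-20,0,0],"dr":[0,0,0],"jaw":1}
  ]
}}

```text
t: 15.6
tool_pos: [0.5929, 0.0186, 0.2532]
orientation: [-3.141, -0.028, 0.001]
force: [1.1, -0.1, -0.9]
opening: 0.0003
gripper_force: 0.6
```

```bash
python3 -c "
from h import *
stat()
im,d,W=look('scene');cv2.imwrite('pics/s6.png',cv2.resize(im[180:260,170:320][...,::-1],None,fx=4,fy=4))"
```

```text
t 15.6 tip h [50.18  1.29] z 67.23 F [ 1.12 -0.14 -0.87]
```

View pics/s6.png

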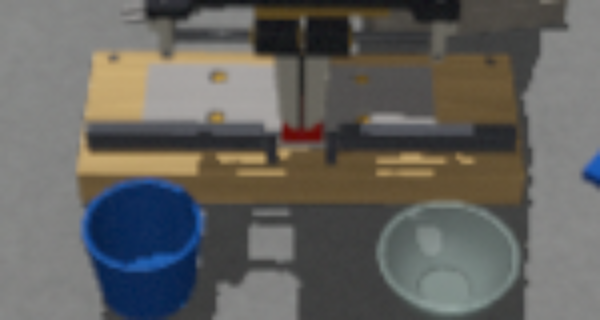

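The fingers are behind the keeper, with red showing just below them at (302,132), well centred and starting to push. I'll sweep it over.

Request:
{"fn": "servo_tool", "kwargs": {
  "increments": [
    {"slide":[-3,0,0],"dr":[0,0,0],"jaw":1},
    {"slide":[-6,0,0.5],"dr":[0,0,0],"jaw":1},
    {"slide":[-9,0,1],"dr":[0,0,0],"jaw":1},
    {"slide":[-12,0,1.5],"dr":[0,0,0],"jaw":1},
    {"slide":[-15,0,2],"dr":[0,0,0],"jaw":1},
    {"slide":[-18,0,2.5],"dr":[0,0,0],"jaw":1},
    {"slide":[-20,0,3],"dr":[0,0,0],"jaw":1}
  ]
}}

```text
t: 16.35
tool_pos: [0.5725, 0.0183, 0.2495]
orientation: [-3.141, -0.028, 0.003]
force: [0.2, -0.4, 0.3]
opening: 0.0008
gripper_force: 0.3
```

Request:
{"fn": "servo_tool", "kwargs": {
  "increments": [
    {"slide":[-2,0,3],"dr":[0,0,0],"jaw":1},
    {"slide":[-4,0,6],"dr":[0,0,0],"jaw":1},
    {"slide":[-6,0,9],"dr":[0,0,0],"jaw":1},
    {"slide":[-7,0,12],"dr":[0,0,0],"jaw":1}
  ]
}}

```text
t: 16.75
tool_pos: [0.5656, 0.0182, 0.2372]
orientation: [-3.141, -0.028, 0.003]
force: [0.6, -0.3, 1.1]
opening: 0.0011
gripper_force: 0.4
```

```bash
python3 -c "
from h import *
stat()"
```

```text
t 16.75 tip h [22.53  1.36] z 51.24 F [ 0.55 -0.28  1.06]
```

Request:
{"fn": "servo_tool", "kwargs": {
  "increments": [
    {"slide":[0,0,1.5],"dr":[0,0,0],"jaw":1},
    {"slide":[0,0,3],"dr":[0,0,0],"jaw":1},
    {"slide":[0,0,4.5],"dr":[0,0,0],"jaw":1}
  ]
}}

```text
t: 17.05
tool_pos: [0.5658, 0.0182, 0.233]
orientation: [-3.141, -0.028, 0.003]
force: [-0.6, 0.5, 0.6]
opening: 0.0006
gripper_force: 0.4
```

Request:
{"fn": "servo_tool", "kwargs": {
  "increments": [
    {"slide":[0,0,0.5],"dr":[0,0,0],"jaw":1},
    {"slide":[0,0,1],"dr":[0,0,0],"jaw":1}
  ]
}}

```text
t: 17.25
tool_pos: [0.5658, 0.0182, 0.2321]
orientation: [-3.141, -0.028, 0.003]
force: [-1.3, 0.3, 1.0]
opening: 0.0007
gripper_force: 0.4
```

```bash
python3 -c "
from h import *
stat()"
```

```text
t 17.25 tip h [22.82  1.35] z 46.1 F [-1.31  0.26  1.01]
```

Request:
{"fn": "servo_tool", "kwargs": {
  "increments": [
    {"slide":[0,0,0.5],"dr":[0,0,0],"jaw":1},
    {"slide":[0,0,0.8],"dr":[0,0,0],"jaw":1}
  ]
}}

```text
t: 17.45
tool_pos: [0.5659, 0.0182, 0.2318]
orientation: [-3.141, -0.028, 0.003]
force: [-4.0, 0.6, 5.8]
opening: 0.0004
gripper_force: 3.3
```

Request:
{"fn": "servo_tool", "kwargs": {
  "increments": [
    {"slide":[0,0,0.4],"dr":[0,0,0],"jaw":1},
    {"slide":[0,0,0.4],"dr":[0,0,0],"jaw":1}
  ]
}}

```text
t: 17.65
tool_pos: [0.5659, 0.0182, 0.2318]
orientation: [-3.141, -0.028, 0.003]
force: [-4.6, 0.9, 6.9]
opening: 0.0004
gripper_force: 3.8
```

The keeper is at its flat stop: tip at 45.8 and the force rising. I'll lift off, retreat and verify.

Request:
{"fn": "servo_tool", "kwargs": {
  "increments": [
    {"slide":[0,0,-8],"dr":[0,0,0],"jaw":1},
    {"slide":[0,0,-50],"dr":[0,0,0],"jaw":1},
    {"slide":[0,0,-100],"dr":[0,0,0],"jaw":1},
    {"slide":[-40,0,-140],"dr":[0,0,0],"jaw":1},
    {"slide":[-90,0,-160],"dr":[0,0,0],"jaw":1},
    {"slide":[-140,0,-160],"dr":[0,0,0],"jaw":1},
    {"slide":[-180,100,-160],"dr":[0,0,0],"jaw":1},
    {"slide":[-180,200,-160],"dr":[0,0,0],"jaw":1},
    {"slide":[-180,300,-160],"dr":[0,0,0],"jaw":1},
    {"slide":[-180,300,-160],"dr":[0,0,0],"jaw":1},
    {"slide":[-180,300,-160],"dr":[0,0,0],"jaw":1},
    {"slide":[-180,300,-160],"dr":[0,0,0],"jaw":1},
    {"slide":[-180,300,-160],"dr":[0,0,0],"jaw":1}
  ]
}}

```text
t: 18.95
tool_pos: [0.3904, -0.2894, 0.3915]
orientation: [3.14, 0.021, -0.003]
force: [0.1, 0.7, -0.0]
opening: 0.0003
gripper_force: 0.0
```

```bash
python3 -c "
from h import *
im,d,W=look('top');stat();prof(W,im)
hs=cv2.cvtColor(im,cv2.COLOR_RGB2HSV);h=w2h(W)
r=(hs[...,1]>130)&((hs[...,0]<8)|(hs[...,0]>172))&(abs(h[...,0]-30)<30)&(abs(h[...,1])<25)
print('red',r.sum(),h[r].min(0),h[r].max(0))
for a in range(10,55,8):
    k=r&(h[...,0]>a)&(h[...,0]<=a+8);print(a,k.sum(),W[...,2][k].mean()*1000 if k.any() else 0)
cv2.imwrite('pics/t7.png',cv2.resize(im[...,::-1],(768,576)))"
```

```text
t 19.0 tip h [-157.81 -301.96] z 205.34 F [-0.49 -0.16 -0.53]
-120 plate 48 38.8 wood 30.8
-100 plate 105 39.9 wood 31.0
-80 plate 89 39.6 wood 30.6
-60 plate 89 38.9 wood 31.2
-40 plate 105 38.8 wood 30.7
-20 plate 100 39.6 wood 30.7
0 plate 100 39.4 wood 30.9
20 plate 97 39.4 wood 31.6
40 plate 97 39.2 wood 31.6
60 plate 103 39.8 wood 30.6
80 plate 46 39.0 wood 30.9
100 plate 0 - wood 30.4
red 104 [ 15.16398097 -13.45673214] [46.30765044 12.76498842]
10 10 47.08137343249415
18 26 45.314678422573486
26 25 46.890576147794846
34 27 46.45645839878155
42 16 46.11154552412884
50 0 0
```

View pics/t7.png

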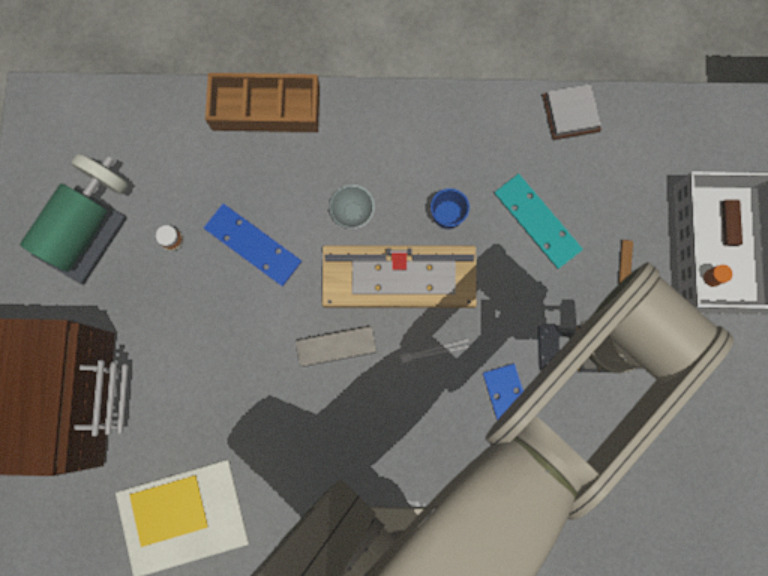

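The plate lies flat at 39 over all four studs. The keeper lies flat at (399,262) with its top at about 46, and the dish, cup, whetstone and tweezers are where they were. I'll hand it in.

```bash
python3 -c "
from plant import *
print(close_job())"
```

```text
the job is handed in; nothing more can be done
None
```

The job is handed in at about 19 s: the plate is flat on the deck over all four studs, the red keeper is folded flat over its edge, no wrist reading went above about 11 N, and nothing else visibly moved (the arm hid part of the file in the last picture).

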